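# Reassemble the dispenser tap: sleeve, washer, knob

## Task

One tap of the water dispenser has been stripped for cleaning. Put it together again: slide the short spacer sleeve onto the loose spindle and down to the sprung seat, then the flat washer on top of it, then fit the knob over both, push it down against the spring turn it clockwise until it lies along the lugs and its bayonet holds it down, and let go. Work by feel, never force the parts against the tap, and leave the two other parts on the board, the grey mug and the screwdriver where they are.

Things in the scene. Friction and masses are not known exactly. Their poses are not given: they have to be found in the camera images.
- valve_seat (a point): Stripped tap on the black ribbed deck; fixed point on its upright axis, at the top of the unloaded sprung seat, 55 mm above the counter. Seat: black-faced ring 30 mm across that carries the stack and sinks up to 9 mm (4 N to start, then 1.5 N per mm). x is the line of the two lugs, z up. Along y stand two complete taps (110 and 210 mm off, 100 mm high) and beyond them two spouts 0.29 m high.
- gland (a point): Pivot of the tap's spindle, a steel rod 10 mm thick that comes up through the seat, its tip (bevelled to 8 mm) 55 mm above this point. It leans: the tip is 3.4 to 5.0 mm off the axis, direction unknown (feel or look). Loose: 4 N sideways tilts it and it stays, so bring a part slid down it back to the axis on the way. Pressed end-on it sinks 5 mm on its spring (1.5 N, then 2 N per mm), then is hard.
- lugs (a point): On the tap's axis, level with the undersides of its two bayonet lugs (13 mm below the seat point). They stand out along this point's +x and -x from a neck 35 mm across, each 60 degrees wide, 4 mm thick, 45 mm across both. The foot below, 60 mm across, has its upper face 8 mm below this point: a knob pushed that far strikes hard.
- sleeve_mid (a point): Spacer sleeve: steel tube, outside 20 mm, bore 12 mm, 20 mm high, 45 g, upright on the wooden board (12 mm thick). The point is its centre, half-way up; z along its bore.
- washer_mid (a point): Flat steel washer: outside 28 mm, bore 12 mm, 6 mm thick, 25 g, flat on the board. The point is its centre; z along its bore. The knob bears on it: the hole in the knob's inner shoulder is 21 mm wide and would pass over the bare sleeve.
- knob_mid (a point): Knob: black plastic, 62 mm high, 120 g, upright on the board, open below. The point is its centre, half-way up. Its lowest 18 mm is a round bright skirt 55 mm across; from there to the top two upright flats, 44 mm apart, serve as the grip: they face its +y and -y. x runs along the flats and the bright ridge on its top, z up. Inside, 39.5 mm above its underside, a shoulder bears on the washer.
- knob_base (a point): Centre of the knob's underside; axes as knob_mid. Two inward tabs along +x and -x, 38 mm between them, 50 degrees wide, 4 mm thick: they pass the stack if it stands near the axis, and the lugs (1.5 mm play) if x is 60 to 120 degrees from the lugs' x. Spring met 13.5 mm below the seat point; push to 19 mm (10 to 12 N), turn clockwise till x is along the lugs (stop 5 degrees on); let go: rises to 17 mm, held.
- gasket_mid (a point): Bystander on the board: large steel ring, outside 46 mm, bore 32 mm, 6 mm thick; point at its centre.
- aerator_mid (a point): Bystander on the board: solid steel spout end, 25 mm in diameter, 16 mm high, no bore; point at its centre.
- mug_grey: Bystander: grey mug on the deck's drip grille, 80 mm across, 95 mm high; origin under its centre.
- screwdriver: Bystander: screwdriver lying on the counter, 190 mm long.
Not all that is in view belongs to the job. What is meant by the part that bears knob_mid is not blue or brown, and is the larger of those in its own colour.

How it is judged:
By the outcome, as a careful person would: the job done as asked, in the order asked, and still so for the second after the job is handed in, with the robot touching nothing.
It also fails if it takes over 72 s, if anything falls off the work surface, if the arm or the gripper's body presses on something with over 40 N, if the wrist force passes 120 N, or if a joint passes its speed limit or range.

## Robot

A 7-joint arm with a two-finger parallel gripper is mounted at the origin on the work surface. World frame = base frame: x ahead of the robot, y to its left, z up, the work surface at z = 0. Lengths are in m, angles in rad, forces in N, time in s.
With the tool pointing down it reaches from about 0.425 to 1.025 m from the base axis. Payload 9.4 kg.
Tool frame: the origin (TCP) lies at the centre of the arm's flange, where the gripper is bolted on; the fingertips stand 173 mm ahead of it and the grasp point (between the pads) lies 155 mm ahead of it; z points along the fingers, y is the line along which they close (so a half turn about z gives the same grasp; the last joint's range is limited). The gripper opens to 85 mm and grips with 20 to 120 N. Pads are 22 mm wide; open, the fingers measure 114 mm over their backs; the gripper's body (76 mm by 85 mm) begins 54 mm behind the grasp point. The pads swing forward as they close: fully open they stand 13 mm farther back than shut.
Start: joints at [-1.343, 0.599, -0.003, 1.599, 0.002, 0.943, -0.08], TCP at [0.218, 0.692, 0.405] pointing down, gripper open.
Joint ranges: [-2.57, 2.57], [-0.35, 1.97], [-1.29, 1.29], [0.11, 2.56], [-1.05, 4.19], [0.11, 1.86], [-2.63, 2.63]. Speed limits (rad/s): [2.22, 2.22, 3.01, 3.01, 3.14, 3.14, 3.14].

## Interface

Orientations are given as a 3x3 rotation matrix whose columns are the frame's x, y, z axes.
In Python, from plant import r, vision gives the robot as it stands. The module is installed in compiled form; this text tells all that it offers.
- The arm moves only by the tool move_arm, never from a script. Its argument "increments" is a list of rows, each a list of 3 entries, a list of its own where there are three numbers: the shift along the world's x, y, z each as a share of 200 mm, from -1 to 1, then the turn, a rotation vector about the world's x, y, z each as a share of 30 degrees, from -1 to 1, then the closure, from 0 (fully open) to 1 (shut). In form: [[[tx, ty, tz], [wx, wy, wz], claw], ...]. A call has 1 to 10 rows; each row is the pose to reach, as a shift and turn from the pose commanded when the call began; what a row does not reach only later rows make up. A row lasts 1/10 s, in which the tool goes at most 50 mm and 8.59 degrees, less where a joint would pass 70% of its speed; a pose out of reach is approached as far as the arm can. A call with a number of a shift or a turn outside -1 to 1 is refused whole. A call with a gripper value outside its range is refused whole. The fingers move at their own pace and stop on an object; the grip force is fixed at half the most. Time passes only in rows, so rows that repeat a pose let the fingers close. It gives the time, the measured TCP pose, the force, the opening and the grip force at its end, in the units of the state.
- r.read_state(): the state, without advancing time (a new reading comes with each control period).
- vision.snapshot(name): name is "scene" or "top" or "wrist"; returns (picture, depth): 480x640x3 uint8, blue, green, red; 480x640 float32, m along the optical axis (not along the pixel's ray), 0 where there is no reading.
- vision.camera_info(name): a dict with "mtx" (3x3 intrinsics, pixels), "xyz" and "rotation" of the camera in the world. Camera axes: x right, y up, looking along -z (the intrinsics and any distortion apply to the point x, -y, -z); pixel columns grow to the right and rows downward; lengths in m; the calibration is good to about 2 mm. The wrist camera is an equidistant fisheye: a pixel r from the principal point sees the ray r / f radians off the axis. A picture is of the moment at which its call begins: read the wrist's pose just before it. camera_info takes no time and is no camera call; for the wrist camera it gives the pose at the moment of the call.
- r.sign_off(): hands the job in; it is judged then, once.
The state is a dict: "time": time; "qpos": joint angles; "dq": joint speeds; "joint_efforts": joint torques, N m; "ee_pos": TCP position; "orientation": TCP orientation; "ft_force": force on the tool from outside, world axes, zero at the start; "ft_torque": the same for the moment, N m; "grip_width": finger opening in m; "grip_force": force on a finger pad.
Only numpy, scipy, OpenCV 4.12 (cv2) and the standard library are available. Lean on these libraries where they do the work, as an engineer would, in place of code of your own. Each camera call takes 0.05 s, during which the arm holds its last target. There are 200 camera calls.

## Working session

There is one attempt and no reset: what is moved stays moved. The work goes in short steps, Python scripts to look and compute and a tool call to move; the robot and the scene stay as the last step left them, time stands still between calls to the robot, and variables do not carry over. Pictures are saved under pics/ and viewed, at most 10 in all, crops included, and the job is handed in when it is done.

Besides the shell and the picture viewer there is one more tool, called after "Call:" as name(argument=value, ...), one argument or row to a line, values as JSON. move_arm: Moves the arm, as the interface text tells. Shift numbers are shares of 200 mm and turn numbers shares of 30 degrees, none past 1 either way. Its arguments: {"type":"object","properties":{"increments":{"type":"array"}},"required":["increments"]}

```bash
mkdir -p pics; python3 - <<'E'
from plant import r,vision
import cv2,numpy as np
s=r.read_state(); print({k:np.round(v,3).tolist() for k,v in s.items()})
for n in("scene","top","wrist"):
    i=vision.camera_info(n); print(n,{k:np.round(v,4).tolist() if not isinstance(v,str) else v for k,v in i.items()})
    p,d=vision.snapshot(n); cv2.imwrite(f"pics/{n}0.png",p); np.save(f"{n}0.npy",d)
E
```

```text
{'time': 0.0, 'qpos': [-1.343, 0.6, -0.003, 1.6, 0.002, 0.943, -0.08], 'dq': [0.0, -0.001, -0.0, 0.001, -0.001, -0.001, 0.001], 'joint_efforts': [0.002, -77.644, 1.566, -25.8, 0.012, 0.009, 0.0], 'ee_pos': [0.217, 0.691, 0.404], 'orientation': [[-0.954, 0.3, -0.0], [0.3, 0.954, -0.002], [-0.0, -0.002, -1.0]], 'ft_force': [-0.467, -0.228, -0.154], 'ft_torque': [0.012, 0.0, -0.018], 'grip_force': 0.0, 'grip_width': 0.086}
scene {'mtx': [[592.0992, 0.0, 320.4149], [0.0, 592.0992, 237.8054], [0.0, 0.0, 1.0]], 'xyz': [1.2228, -0.2752, 0.9044], 'rotation': [[0.3458, -0.7242, 0.5966], [0.9383, 0.2685, -0.2179], [-0.0024, 0.6351, 0.7724]]}
top {'mtx': [[452.4516, 0.0, 314.5417], [0.0, 452.4516, 233.5527], [0.0, 0.0, 1.0]], 'xyz': [0.5072, -0.0453, 0.7995], 'rotation': [[0.0027, 0.9959, -0.0907], [-0.9999, 0.004, 0.0143], [0.0147, 0.0906, 0.9958]]}
wrist {'mtx': [[371.6483, 0.0, 317.0224], [0.0, 371.6483, 237.6034], [0.0, 0.0, 1.0]], 'xyz': [0.1404, 0.7157, 0.3723], 'rotation': [[0.3001, -0.9053, -0.3006], [0.9539, 0.2844, 0.0958], [-0.0012, -0.3155, 0.9489]]}
```

View pics/scene0.png

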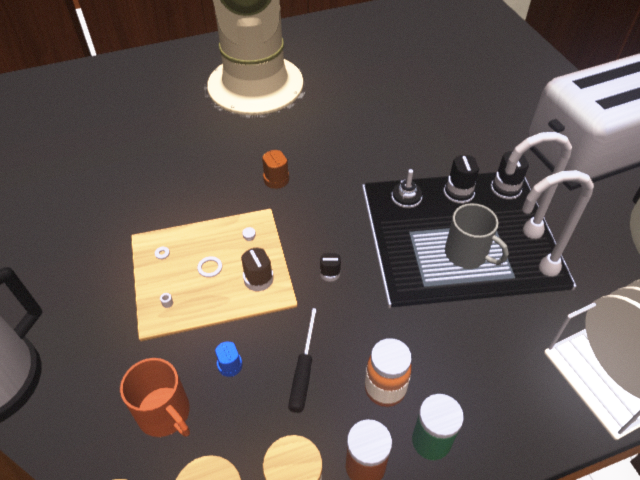

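View pics/top0.png

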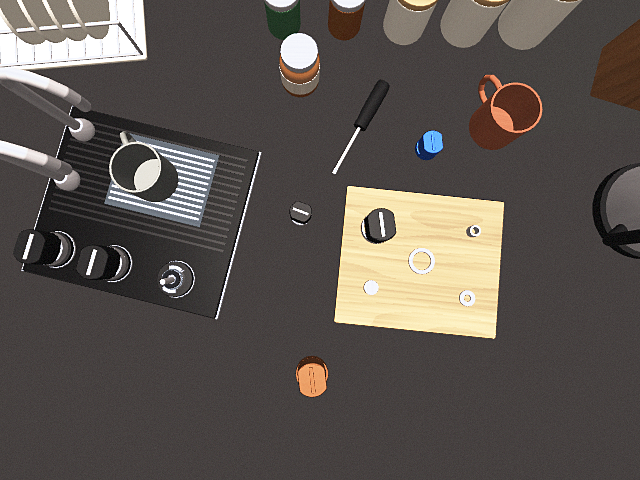

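The top view is the clearer one.
- **Knob candidates:** the large black knob on the board (380,226), the small black one on the counter (300,213), the blue one (429,145) and the orange-brown one (312,377). The mounted tap knobs at (104,263) and (45,248) don't count. I choose the large black knob on the board.
- **Sleeve:** (474,231).
- **Washer:** (467,298).
- **Bystanders:** gasket (421,261) and aerator (371,288).
- **Stripped tap:** (176,279), with the spindle leaning to image left.

```bash
cat > h.py <<'E'
import numpy as np,cv2
from plant import r,vision
def ray(n,uv,info=None):
    i=info or vision.camera_info(n); K=np.array(i["mtx"]); R=np.array(i["rotation"]); uv=np.atleast_2d(uv).astype(float)
    a=(uv-[K[0,2],K[1,2]])/[K[0,0],K[1,1]]
    if n=="wrist":
        t=np.linalg.norm(a,axis=1,keepdims=True)+1e-12
        d=np.hstack([a/t*np.sin(t),np.cos(t)])
    else: d=np.hstack([a,np.ones((len(a),1))])
    return np.array(i["xyz"]),(d*[1,-1,-1])@R.T
def onz(n,uv,z,info=None):
    o,d=ray(n,uv,info); return o+d*((z-o[2])/d[:,2])[:,None]
def blobs(mask,amin=15):
    k,l,s,c=cv2.connectedComponentsWithStats(mask.astype(np.uint8),connectivity=8)
    return [(c[j].round(1).tolist(),s[j].tolist()) for j in range(1,k) if s[j,4]>=amin]
E
python3 - <<'E'
from h import *
p=cv2.imread("pics/top0.png"); q=cv2.cvtColor(p,cv2.COLOR_BGR2HSV)
m=((q[...,1]<70)&(q[...,2]>130)).astype(np.uint8)
b=np.zeros_like(m); b[190:335,340:502]=1
for c,s in blobs(m*b): print("board",c,s, onz("top",c,.018).round(4).tolist())
for nm,uv,z in (("sleeve",(474,231),.032),("knobtop",(380,226),.074),("tap",(176,279),.055),("t2",(97,262),.1),("t3",(32,246),.1)): print(nm,onz("top",uv,z).round(4).tolist())
a=cv2.resize(p[185:345,335:510],None,fx=3,fy=3,interpolation=cv2.INTER_CUBIC)
t=cv2.resize(p[245:315,140:210],(270,270),interpolation=cv2.INTER_CUBIC)
sc=cv2.imread("pics/scene0.png"); t2=cv2.resize(sc[155:225,375:445],(270,270),interpolation=cv2.INTER_CUBIC)
o=np.zeros((540,800,3),np.uint8); o[:480,:525]=a; o[:270,530:]=t; o[270:,530:]=t2; cv2.imwrite("pics/comp.png",o)
E
```

```text
board [395.1, 196.4] [347, 190, 124, 16, 603] [[0.6443, -0.1976, 0.018]]
board [442.7, 196.0] [429, 195, 28, 3, 29] [[0.6454, -0.2813, 0.018]]
board [493.2, 205.0] [481, 203, 21, 5, 59] [[0.6299, -0.37, 0.018]]
board [383.4, 206.6] [377, 205, 13, 4, 19] [[0.6261, -0.1768, 0.018]]
board [353.2, 213.1] [345, 209, 20, 10, 89] [[0.6144, -0.1239, 0.018]]
board [368.2, 211.1] [364, 209, 10, 8, 20] [[0.6181, -0.1501, 0.018]]
board [401.1, 212.9] [389, 209, 22, 8, 88] [[0.6152, -0.2077, 0.018]]
board [436.8, 209.3] [426, 208, 23, 3, 31] [[0.6218, -0.2704, 0.018]]
board [460.9, 211.5] [450, 210, 20, 4, 32] [[0.6181, -0.3127, 0.018]]
board [484.7, 215.1] [472, 211, 30, 8, 58] [[0.612, -0.3544, 0.018]]
board [381.7, 224.0] [379, 212, 7, 25, 97] [[0.5955, -0.1735, 0.018]]
board [409.8, 219.4] [405, 218, 11, 3, 17] [[0.6038, -0.2227, 0.018]]
board [363.2, 229.1] [362, 220, 5, 18, 36] [[0.5865, -0.1412, 0.018]]
board [475.1, 230.2] [470, 225, 11, 12, 70] [[0.5853, -0.3367, 0.018]]
board [439.6, 244.9] [384, 240, 117, 11, 266] [[0.5594, -0.274, 0.018]]
board [375.0, 253.5] [342, 248, 66, 12, 219] [
[... 606 characters left out ...]
1] [364, 280, 15, 15, 177] [[0.4863, -0.1537, 0.018]]
board [493.8, 285.9] [488, 283, 11, 6, 23] [[0.4888, -0.3663, 0.018]]
board [480.7, 285.1] [474, 284, 14, 4, 16] [[0.4902, -0.3436, 0.018]]
board [467.2, 297.7] [460, 290, 16, 17, 170] [[0.4686, -0.3196, 0.018]]
board [344.7, 300.1] [340, 299, 11, 3, 18] [[0.4641, -0.1086, 0.018]]
board [399.5, 301.7] [370, 298, 59, 8, 141] [[0.4615, -0.2027, 0.018]]
board [422.3, 318.5] [340, 304, 157, 31, 2277] [[0.4331, -0.2414, 0.018]]
board [438.0, 305.8] [430, 304, 17, 4, 20] [[0.4547, -0.2688, 0.018]]
sleeve [[0.5826, -0.3296, 0.032]]
knobtop [[0.5859, -0.1615, 0.074]]
tap [[0.4997, 0.1696, 0.055]]
t2 [[0.5258, 0.278, 0.1]]
t3 [[0.55, 0.3782, 0.1]]
```

View pics/comp.png

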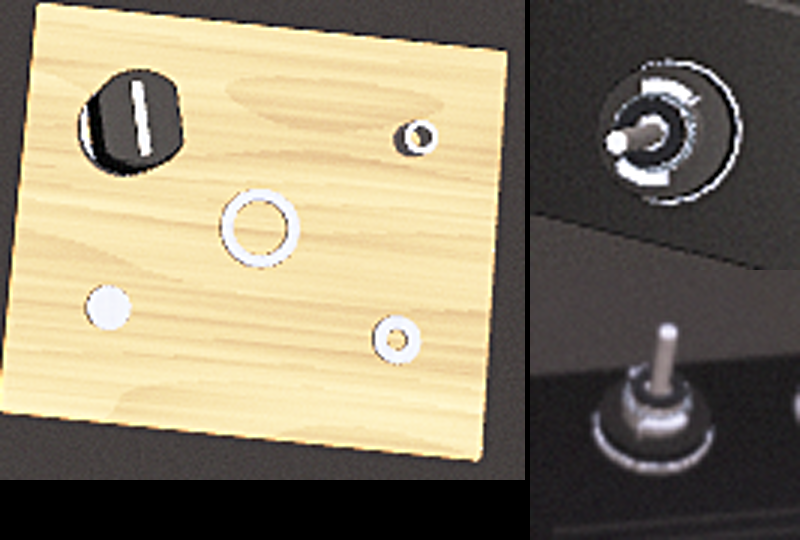

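The crop confirms the choices: black knob with a near-vertical ridge (crop 141,120), sleeve (420,137) and washer (397,339). The tap seat is at about (655,132) with its lugs above and below it, and the spindle tip is at (615,142).

Next I'll move over the tap, keeping clear of the spouts, and look from close by.

Call:
move_arm(
  increments=[
    [[0,-0.5,0],[0,0,0],0],
    [[0,-1,0],[0,0,0],0],
    [[0,-1,0],[0,0,0],0],
    [[0,-1,0],[0,0,0],0],
    [[0,-1,0],[0,0,0],0],
  ],
)

```text
time: 0.65
ee_pos: [0.2181, 0.485, 0.4044]
orientation: [[-0.953, 0.304, -0.001], [0.304, 0.953, -0.006], [-0.001, -0.006, -1.0]]
ft_force: [1.0, 1.6, 0.8]
grip_width: 0.0857
grip_force: 0.0
```

Call:
move_arm(
  increments=[
    [[0.8,-0.95,0],[0,0,0],0],
    [[0.8,-0.95,0],[0,0,0],0],
    [[0.8,-0.95,0],[0,0,0],0],
    [[0.8,-0.95,0],[0,0,0],0],
    [[0.8,-0.95,0],[0,0,0],0],
    [[0.8,-0.95,0],[0,0,0],0],
  ],
)

```text
time: 1.25
ee_pos: [0.3814, 0.2966, 0.4048]
orientation: [[-0.951, 0.309, 0.002], [0.309, 0.951, -0.002], [-0.002, -0.001, -1.0]]
ft_force: [-1.1, 0.9, 0.2]
grip_width: 0.0856
grip_force: 0.0
```

Call:
move_arm(
  increments=[
    [[0.6,-0.65,-0.4],[0,0,0.15],0],
    [[0.6,-0.65,-0.4],[0,0,0.15],0],
    [[0.6,-0.65,-0.4],[0,0,0.15],0],
    [[0.6,-0.65,-0.4],[0,0,0.15],0],
    [[0.6,-0.65,-0.4],[0,0,0.15],0],
    [[0.6,-0.65,-0.4],[0,0,0.15],0],
  ],
)

```text
time: 1.85
ee_pos: [0.498, 0.1714, 0.324]
orientation: [[-0.974, 0.226, -0.001], [0.226, 0.974, -0.0], [0.001, -0.001, -1.0]]
ft_force: [0.2, -0.0, -0.0]
grip_width: 0.0855
grip_force: 0.0
```

```bash
python3 - <<'E'
from h import *
import pickle
s=r.read_state(); print(s["time"],s["ee_pos"],s["qpos"].round(2) if hasattr(s["qpos"],"round") else s["qpos"],s["ft_force"])
i=vision.camera_info("wrist"); p,d=vision.snapshot("wrist"); cv2.imwrite("pics/w1.png",p); np.save("w1.npy",d); pickle.dump(i,open("w1.pkl","wb"))
print(i["xyz"],i["rotation"])
E
```

```text
1.85 [0.49802805 0.17137786 0.32398226] [-0.45  0.48  0.01  2.13 -0.01  0.54  0.91] [ 0.24618339 -0.01340957 -0.04649165]
[0.41926918 0.1897206  0.29249223] [[ 2.26385738e-01 -9.24708783e-01 -3.06044384e-01]
 [ 9.74037607e-01  2.14763213e-01  7.16065825e-02]
 [-4.88160340e-04 -3.14309448e-01  9.49320458e-01]]
```

View pics/w1.png

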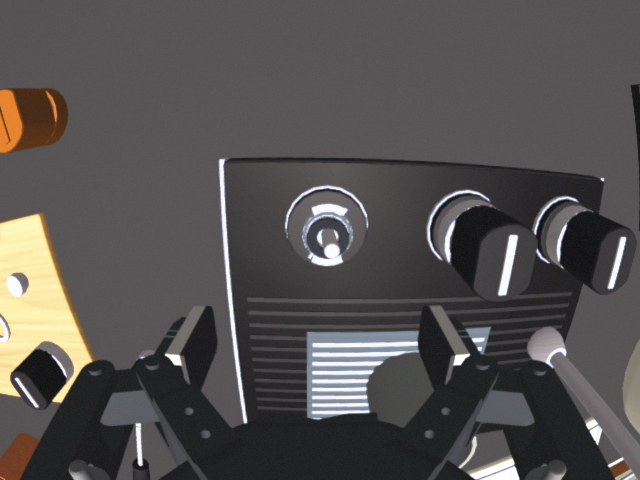

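Wrist view: the stripped tap is at about (327,228) and the spindle tip at (332,251), leaning towards image bottom (+x). I'll zoom in on the tap.

```bash
python3 - <<'E'
import cv2
p=cv2.imread("pics/w1.png")
cv2.imwrite("pics/w1c.png",cv2.resize(p[180:275,275:380],None,fx=6,fy=6,interpolation=cv2.INTER_CUBIC))
E
```

```text
(no output)
```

View pics/w1c.png

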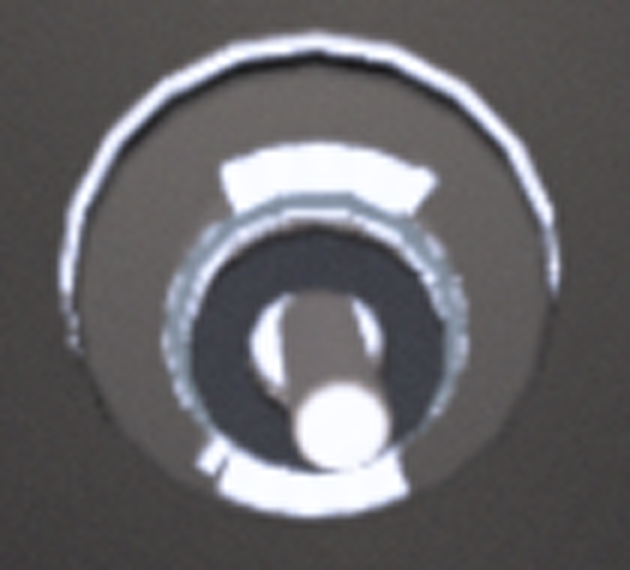

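```bash
python3 - <<'E'
from h import *
import pickle
i=pickle.load(open("w1.pkl","rb")); W=lambda uv,z:onz("wrist",uv,z,i)[0].round(4)
d=np.load("w1.npy"); 
def pt(uv):
    o,v=ray("wrist",uv,i); z=d[int(uv[1]),int(uv[0])]; a=(np.array(i["rotation"]).T@v[0])[2]; return (o+v[0]*(z/-a)).round(4)
print("seat",W((328,238),.055)); T0=onz("top",(172.4,279.2),.055); print("seat top",T0)
print("seat depth pt",pt((318,238)),pt((339,238)),"tip depth",pt((332,251)))
L=[ray("wrist",(332,251.2),i),ray("top",(162,281.8)),ray("scene",(410.8,169.8))]
def tri(L):
    A=0;b=0
    for o,v in L:
        v=v[0]/np.linalg.norm(v[0]);P=np.eye(3)-np.outer(v,v);A=A+P;b=b+P@o
    return np.linalg.solve(A,b)
print("tip all",tri(L),"w+t",tri(L[:2]),"w+s",tri([L[0],L[2]]),"t+s",tri(L[1:]))
for z in(.015,):
    e=onz("wrist",[(222,160),(603,180)],z,i); v=e[1]-e[0]; print("deck edge ang",np.degrees(np.arctan2(v[1],v[0])))
f=onz("top",[(217,317),(23,269)],.01); v=f[1]-f[0]; print("deck edge top",np.degrees(np.arctan2(v[1],v[0])))
g=onz("wrist",[(275+330/6,180+175/6),(275+306/6,180+478/6)],.046,i); v=g[1]-g[0]; print("lugs",g,np.degrees(np.arctan2(v[1],v[0])))
for uv in((510,270),(617,262),(35,380)): print(uv,pt(uv))
p=cv2.imread("pics/w1.png")
E
```

```text
seat [0.4978 0.1789 0.055 ]
seat top [[0.49935567 0.17545409 0.055     ]]
seat depth pt [0.4998 0.1716 0.0441] [0.5005 0.1861 0.0519] tip depth [0.4954 0.181  0.0877]
tip all [0.49476244 0.18067184 0.091017  ] w+t [0.49542342 0.18121944 0.0885468 ] w+s [0.4941249  0.18075921 0.09090254] t+s [0.49562329 0.17978847 0.09270739]
deck edge ang 76.037298676286
deck edge top 76.37180944907176
lugs [[0.48081264 0.18439234 0.046     ]
 [0.51633862 0.17361374 0.046     ]] -16.877825882374157
(510, 270) [0.5284 0.2866 0.1014]
(617, 262) [0.5469 0.3805 0.103 ]
(35, 380) [ 0.5759 -0.1437  0.0684]
```

The measurements agree: tap axis ≈ (0.498, 0.178), spindle tip ≈ (0.495, 0.181, 0.090), lug x-axis ≈ -13.8°. Next, hover over the sleeve and look.

Call:
move_arm(
  increments=[
    [[0,-0.98,0],[0,0,0],0],
    [[0,-0.98,0],[0,0,0],0],
    [[0,-0.98,0],[0,0,0],0],
    [[0,-0.98,0],[0,0,0],0],
  ],
)

```text
time: 2.3
ee_pos: [0.4973, -0.0243, 0.3255]
orientation: [[-0.975, 0.221, 0.001], [0.221, 0.975, 0.0], [-0.001, 0.001, -1.0]]
ft_force: [1.3, 0.1, 0.1]
grip_width: 0.0856
grip_force: 0.0
```

Call:
move_arm(
  increments=[
    [[0.2,-0.98,0],[0,0,0],0],
    [[0.2,-0.98,0],[0,0,0],0],
    [[0.2,-0.98,0],[0,0,0],0],
    [[0.2,-0.98,0],[0,0,0],0],
  ],
)

```text
time: 2.7
ee_pos: [0.5384, -0.2202, 0.3257]
orientation: [[-0.975, 0.221, 0.002], [0.221, 0.975, 0.0], [-0.002, 0.001, -1.0]]
ft_force: [1.3, 0.5, -0.0]
grip_width: 0.0855
grip_force: 0.0
```

Call:
move_arm(
  increments=[
    [[0.22,-0.56,-0.3],[0,0,0],0],
    [[0.22,-0.56,-0.3],[0,0,0],0],
    [[0.22,-0.56,-0.3],[0,0,0],0],
    [[0.22,-0.56,-0.3],[0,0,0],0],
    [[0.22,-0.56,-0.3],[0,0,0],0],
  ],
)

```text
time: 3.2
ee_pos: [0.5822, -0.3307, 0.2646]
orientation: [[-0.975, 0.223, -0.0], [0.223, 0.975, 0.001], [0.0, 0.001, -1.0]]
ft_force: [-0.3, 0.9, -0.1]
grip_width: 0.0854
grip_force: 0.0
```

```bash
python3 - <<'E'
from h import *
import pickle
s=r.read_state(); print(s["time"],s["ee_pos"],s["qpos"].round(2),s["ft_force"])
i=vision.camera_info("wrist"); p,d=vision.snapshot("wrist"); cv2.imwrite("pics/w2.png",p); pickle.dump(i,open("w2.pkl","wb"))
E
```

```text
3.2 [ 0.58221771 -0.33072643  0.26461918] [ 0.46  0.69 -0.04  1.84  0.05  0.61  1.73] [-0.30444984  0.90639411 -0.06793308]
```

View pics/w2.png

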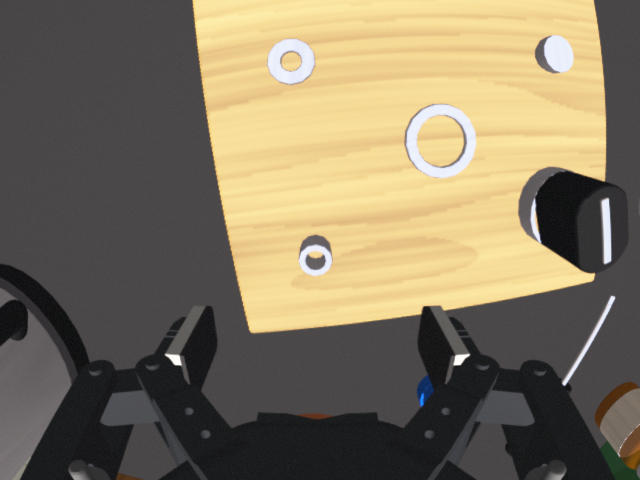

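The wrist view shows the sleeve at (315.5,260), the washer at (291,61) and the knob ridge from (605,200) to (608,264).

```bash
python3 - <<'E'
from h import *
import pickle
i=pickle.load(open("w2.pkl","rb"))
p=cv2.imread("pics/w2.png"); q=cv2.cvtColor(p,cv2.COLOR_BGR2HSV)
m=((q[...,1]<45)&(q[...,2]>170)).astype(np.uint8)
for x0,x1,y0,y1,z,n in((295,337,240,280,.032,"sleeve"),(262,320,35,88,.018,"washer"),(598,618,190,275,.074,"ridge")):
    mm=np.zeros_like(m); mm[y0:y1,x0:x1]=m[y0:y1,x0:x1]
    c=max(cv2.findContours(mm,cv2.RETR_EXTERNAL,cv2.CHAIN_APPROX_NONE)[0],key=cv2.contourArea); x,y=cv2.fitEllipse(c)[0] if n!="ridge" else cv2.minAreaRect(c)[0]
    print(n,(x,y),onz("wrist",(x,y),z,i)[0].round(4))
    if n=="ridge":
        b=c[:,0]; t=b[b[:,1]<b[:,1].min()+3].mean(0); l=b[b[:,1]>b[:,1].max()-3].mean(0); e=onz("wrist",[t,l],z,i); v=e[1]-e[0]; print(e,np.degrees(np.arctan2(v[1],v[0])))
E
```

```text
sleeve (315.01959228515625, 259.8688049316406) [ 0.5816 -0.3314  0.032 ]
washer (290.6214599609375, 61.004791259765625) [ 0.4673 -0.3194  0.018 ]
ridge (606.4680786132812, 230.50135803222656) [ 0.5875 -0.163   0.074 ]
[[ 0.56879176 -0.1646669   0.074     ]
 [ 0.60782267 -0.1610509   0.074     ]] 5.293031982412151
```

Call:
move_arm(
  increments=[
    [[0,0,-0.2],[0,0,0],0],
    [[0,0,-0.3],[0,0,0],0],
    [[0,0,-0.365],[0,0,0],0],
    [[0,0,-0.365],[0,0,0],0.3],
    [[0,0,-0.365],[0,0,0],0.6],
    [[0,0,-0.365],[0,0,0],1],
    [[0,0,-0.365],[0,0,0],1],
    [[0,0,-0.365],[0,0,0],1],
    [[0,0,-0.365],[0,0,0],1],
    [[0,0,-0.365],[0,0,0],1],
  ],
)

```text
time: 4.25
ee_pos: [0.5818, -0.3326, 0.193]
orientation: [[-0.974, 0.225, 0.001], [0.225, 0.974, -0.001], [-0.002, -0.0, -1.0]]
ft_force: [-0.7, 0.1, 6.9]
grip_width: 0.0176
grip_force: 58.4
```

Call:
move_arm(
  increments=[
    [[0,0,0.15],[0,0,0],1],
    [[0,0,0.35],[0,0,0],1],
    [[0,0,0.55],[0,0,0],1],
    [[0,0.2,0.55],[0,0,0],1],
    [[0,0.4,0.55],[0,0,0],1],
    [[0,0.6,0.55],[0,0,0],1],
    [[0,0.8,0.55],[0,0,0],1],
    [[0,1,0.55],[0,0,0],1],
  ],
)

```text
time: 5.05
ee_pos: [0.5813, -0.131, 0.3023]
orientation: [[-0.974, 0.225, 0.001], [0.225, 0.974, -0.0], [-0.001, 0.0, -1.0]]
ft_force: [0.7, 0.4, -0.3]
grip_width: 0.0176
grip_force: 58.9
```

Call:
move_arm(
  increments=[
    [[-0.1,0.25,0],[0,0,0],1],
    [[-0.2,0.5,0],[0,0,0],1],
    [[-0.3,0.75,0],[0,0,0],1],
    [[-0.4,1,0],[0,0,0],1],
    [[-0.4,1,0],[0,0,0],1],
  ],
)

```text
time: 5.55
ee_pos: [0.4996, 0.0723, 0.3021]
orientation: [[-0.976, 0.219, -0.001], [0.219, 0.976, 0.002], [0.001, 0.002, -1.0]]
ft_force: [0.2, 0.2, -0.3]
grip_width: 0.0177
grip_force: 58.9
```

Call:
move_arm(
  increments=[
    [[0,0.2,0],[0,0,0],1],
    [[0,0.4,0],[0,0,0],1],
    [[0,0.55,0],[0,0,0],1],
    [[0,0.55,0],[0,0,0],1],
    [[0,0.55,0],[0,0,0],1],
  ],
)

```text
time: 6.05
ee_pos: [0.5014, 0.1781, 0.3019]
orientation: [[-0.975, 0.223, 0.0], [0.223, 0.975, 0.0], [-0.0, 0.0, -1.0]]
ft_force: [0.2, -0.1, -0.2]
grip_width: 0.0177
grip_force: 58.9
```

```bash
python3 - <<'E'
from h import *
import pickle
s=r.read_state(); print(s["time"],s["ee_pos"],s["ft_force"],s["grip_width"],s["grip_force"])
i=vision.camera_info("wrist"); p,d=vision.snapshot("wrist"); cv2.imwrite("pics/w3.png",p); pickle.dump(i,open("w3.pkl","wb"))
sc,_=vision.snapshot("scene"); cv2.imwrite("pics/s3.png",sc)
o=np.zeros((480,800,3),np.uint8); o[:,:400]=cv2.resize(p[180:420,220:420],(400,480),interpolation=cv2.INTER_CUBIC); o[:,400:]=cv2.resize(sc[110:230,360:460],(400,480),interpolation=cv2.INTER_CUBIC)
cv2.imwrite("pics/c3.png",o)
E
```

```text
6.05 [0.50137384 0.17809197 0.30190472] [ 0.16142708 -0.07187616 -0.20143938] 0.01770014310454401 58.938902132213116
```

View pics/c3.png

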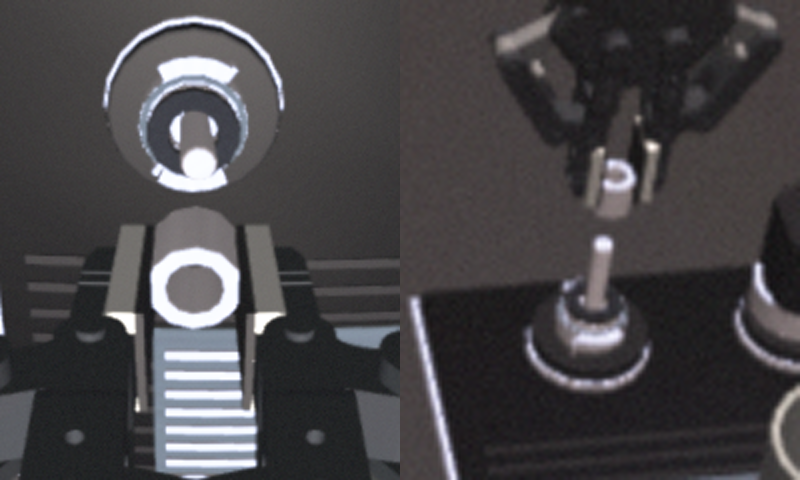

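```bash
python3 - <<'E'
from h import *
import pickle
i=pickle.load(open("w3.pkl","rb"))
p=cv2.imread("pics/w3.png"); g=cv2.cvtColor(p,cv2.COLOR_BGR2GRAY)
def ell(x0,x1,y0,y1,t=200):
    m=np.zeros_like(g); m[y0:y1,x0:x1]=g[y0:y1,x0:x1]>t
    c=max(cv2.findContours(m,cv2.RETR_EXTERNAL,cv2.CHAIN_APPROX_NONE)[0],key=cv2.contourArea); return cv2.fitEllipse(c)
e=ell(292,343,300,348); print("sleeve top",e,onz("wrist",e[0],.141,i)[0])
e=ell(308,332,250,272); print("tip",e,onz("wrist",e[0],.0905,i)[0])
print("seat",onz("wrist",(220+194/2,180+130/2),.055,i)[0])
E
```

```text
sleeve top ((316.9388732910156, 323.4378967285156), (38.86750411987305, 43.975196838378906), 90.02796936035156) [0.50024255 0.17841916 0.141     ]
tip ((319.30255126953125, 264.2605285644531), (18.202829360961914, 22.628053665161133), 95.9502944946289) [0.49551208 0.18077403 0.0905    ]
seat [0.49709918 0.17918378 0.055     ]
```

Call:
move_arm(
  increments=[
    [[-0.0235,0.012,-0.04],[0,0,0],1],
    [[-0.0235,0.012,-0.08],[0,0,0],1],
    [[-0.0235,0.012,-0.12],[0,0,0],1],
    [[-0.0235,0.012,-0.14],[0,0,0],1],
    [[-0.0235,0.012,-0.15],[0,0,0],1],
    [[-0.0235,0.012,-0.16],[0,0,0],1],
    [[-0.0235,0.012,-0.17],[0,0,0],1],
    [[-0.0235,0.012,-0.18],[0,0,0],1],
    [[-0.0235,0.012,-0.18],[0,0,0],1],
  ],
)

```text
time: 7.05
ee_pos: [0.4968, 0.1801, 0.2655]
orientation: [[-0.975, 0.224, -0.0], [0.224, 0.975, 0.0], [0.0, -0.0, -1.0]]
ft_force: [-0.2, 0.6, -0.1]
grip_width: 0.0172
grip_force: 58.9
```

```bash
python3 - <<'E'
from h import *
s=r.read_state(); print(s["time"],s["ee_pos"],s["ft_force"].round(2),s["ft_torque"].round(3),s["grip_width"])
sc,_=vision.snapshot("scene"); p,_=vision.snapshot("wrist")
o=np.zeros((480,800,3),np.uint8); o[:,:400]=cv2.resize(p[180:420,220:420],(400,480),interpolation=cv2.INTER_CUBIC); o[:,400:]=cv2.resize(sc[140:212,375:435],(400,480),interpolation=cv2.INTER_CUBIC)
cv2.imwrite("pics/c4.png",o)
E
```

```text
7.05 [0.49678848 0.18009046 0.26554694] [-0.24  0.64 -0.12] [0.09  0.115 0.069] 0.017200933132102497
```

Call:
move_arm(
  increments=[
    [[0,0,-0.01],[0,0,0],1],
    [[0.002,-0.001,-0.02],[0,0,0],1],
    [[0.003,-0.002,-0.03],[0,0,0],1],
    [[0.004,-0.003,-0.04],[0,0,0],1],
    [[0.005,-0.004,-0.05],[0,0,0],1],
    [[0.005,-0.004,-0.05],[0,0,0],1],
  ],
)

```text
time: 7.75
ee_pos: [0.4975, 0.1794, 0.2553]
orientation: [[-0.975, 0.224, -0.001], [0.224, 0.975, -0.0], [0.001, -0.0, -1.0]]
ft_force: [-3.8, 1.9, 2.2]
grip_width: 0.0174
grip_force: 59.1
```

View pics/c4.png

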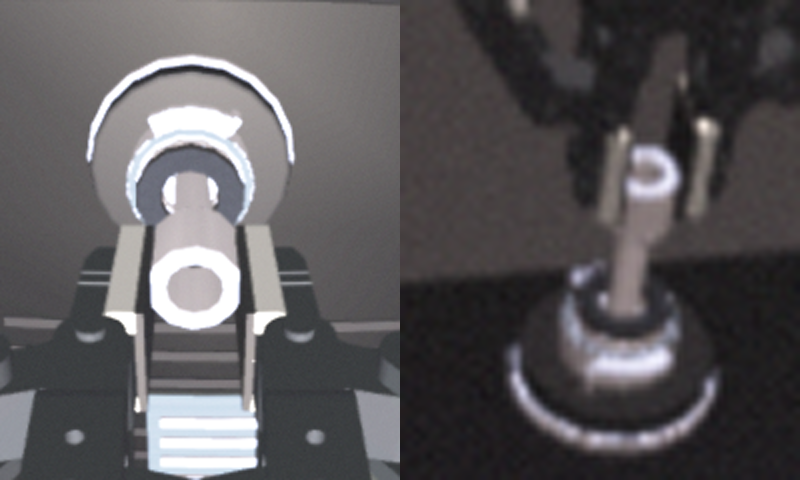

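The view shows the spindle inside the sleeve bore, and the 4 N side force is the spindle being straightened. I'll continue down.

Call:
move_arm(
  increments=[
    [[0.002,-0.001,-0.01],[0,0,0],1],
    [[0.004,-0.002,-0.02],[0,0,0],1],
    [[0.006,-0.003,-0.03],[0,0,0],1],
    [[0.0075,-0.0035,-0.04],[0,0,0],1],
    [[0.0075,-0.0035,-0.05],[0,0,0],1],
    [[0.0075,-0.0035,-0.06],[0,0,0],1],
    [[0.0075,-0.0035,-0.07],[0,0,0],1],
    [[0.0075,-0.0035,-0.08],[0,0,0],1],
    [[0.0075,-0.0035,-0.085],[0,0,0],1],
    [[0.0075,-0.0035,-0.085],[0,0,0],1],
  ],
)

```text
time: 8.75
ee_pos: [0.4994, 0.1785, 0.2385]
orientation: [[-0.975, 0.224, -0.0], [0.224, 0.975, -0.0], [0.0, -0.0, -1.0]]
ft_force: [-4.0, 1.3, 1.1]
grip_width: 0.0174
grip_force: 59.1
```

Call:
move_arm(
  increments=[
    [[0,0,-0.005],[0,0,0],1],
    [[0,0,-0.01],[0,0,0],1],
    [[0,0,-0.013],[0,0,0],1],
    [[0,0,-0.013],[0,0,0],1],
  ],
)

```text
time: 9.15
ee_pos: [0.4994, 0.1785, 0.2361]
orientation: [[-0.974, 0.224, 0.0], [0.224, 0.974, -0.0], [-0.0, -0.0, -1.0]]
ft_force: [-3.0, 1.6, 0.6]
grip_width: 0.0174
grip_force: 59.2
```

Call:
move_arm(
  increments=[
    [[0,0,-0.004],[0,0,0],1],
    [[0,0,-0.007],[0,0,0],1],
    [[0,0,-0.007],[0,0,0],1],
  ],
)

```text
time: 9.45
ee_pos: [0.4994, 0.1785, 0.2349]
orientation: [[-0.975, 0.224, 0.0], [0.224, 0.975, 0.0], [-0.0, 0.0, -1.0]]
ft_force: [-3.4, 0.9, 6.6]
grip_width: 0.0176
grip_force: 59.6
```

The sleeve is on the seat. Release, lift and look.

Call:
move_arm(
  increments=[
    [[0,0,0.004],[0,0,0],1],
    [[0,0,0.004],[0,0,0],0.7],
    [[0,0,0.004],[0,0,0],0.3],
    [[0,0,0.004],[0,0,0],0],
    [[0,0,0.004],[0,0,0],0],
    [[0,0,0.1],[0,0,0],0],
    [[0,0,0.3],[0,0,0],0],
    [[0,0,0.45],[0,0,0],0],
    [[0,0,0.45],[0,0,0],0],
    [[0,0,0.45],[0,0,0],0],
  ],
)

```text
time: 10.45
ee_pos: [0.4994, 0.1785, 0.3252]
orientation: [[-0.975, 0.224, 0.002], [0.224, 0.975, 0.001], [-0.001, 0.001, -1.0]]
ft_force: [-0.3, -0.5, -0.5]
grip_width: 0.0855
grip_force: 0.0
```

```bash
python3 - <<'E'
from h import *
import pickle
s=r.read_state(); print(s["time"],s["ee_pos"],s["ft_force"].round(2))
i=vision.camera_info("wrist"); p,d=vision.snapshot("wrist"); cv2.imwrite("pics/w5.png",p); pickle.dump(i,open("w5.pkl","wb"))
cv2.imwrite("pics/c5.png",cv2.resize(p[180:280,275:380],None,fx=6,fy=6,interpolation=cv2.INTER_CUBIC)[:600])
E
```

```text
10.45 [0.49943033 0.17849779 0.32517238] [-0.28 -0.51 -0.46]
```

View pics/c5.png

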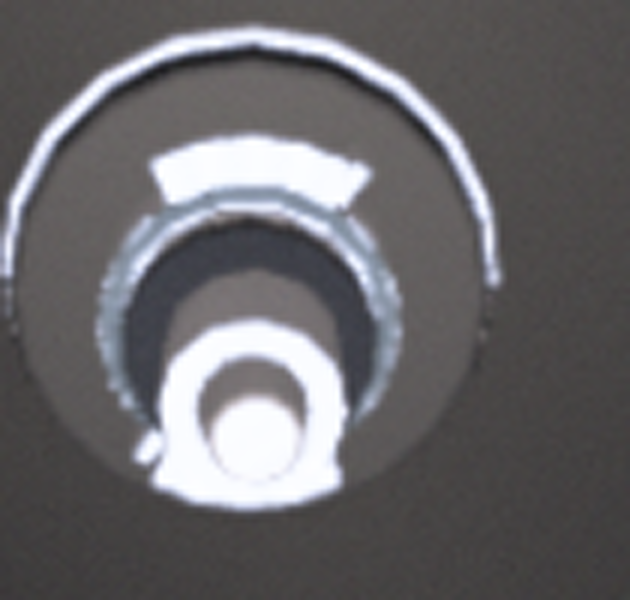

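Sleeve seated on the spindle: top ring at crop (253,413), spindle tip inside it at (257,438).

```bash
python3 - <<'E'
from h import *
import pickle
i=pickle.load(open("w5.pkl","rb"))
for n,c,z in(("sleeve",(253,413),.075),("tip",(257,438),.0905),("tip-",(257,438),.0885),("seatring",(251,345),.055)):
    print(n,onz("wrist",(275+c[0]/6,180+c[1]/6),z,i)[0].round(4))
print(onz("wrist",[(275+253/6,180+320/6)],.075,i))
E
```

```text
sleeve [0.4991 0.179  0.075 ]
tip [0.4962 0.1801 0.0905]
tip- [0.4969 0.1799 0.0885]
seatring [0.4983 0.179  0.055 ]
[[0.48920617 0.18133128 0.075     ]]
```

Call:
move_arm(
  increments=[
    [[0,-0.2,0],[0,0,0],0],
    [[0,-0.45,0],[0,0,0],0],
    [[0,-0.7,0],[0,0,0],0],
    [[0,-0.95,0],[0,0,0],0],
    [[0,-1,0],[0,0,0],0],
  ],
)

```text
time: 11.0
ee_pos: [0.4984, -0.0273, 0.3234]
orientation: [[-0.973, 0.232, -0.003], [0.232, 0.973, -0.002], [0.002, -0.003, -1.0]]
ft_force: [-0.3, 0.6, 0.1]
grip_width: 0.0854
grip_force: 0.0
```

Call:
move_arm(
  increments=[
    [[-0.05,-0.25,0],[0,0,0],0],
    [[-0.1,-0.5,0],[0,0,0],0],
    [[-0.1,-0.75,0],[0,0,0],0],
    [[-0.1,-0.98,0],[0,0,0],0],
    [[-0.1,-1,0],[0,0,0],0],
  ],
)

```text
time: 11.5
ee_pos: [0.4783, -0.2274, 0.3235]
orientation: [[-0.973, 0.232, -0.001], [0.232, 0.973, -0.002], [0.001, -0.002, -1.0]]
ft_force: [-0.6, 0.9, 1.3]
grip_width: 0.0854
grip_force: 0.0
```

Call:
move_arm(
  increments=[
    [[-0.06,-0.25,-0.1],[0,0,0],0],
    [[-0.06,-0.49,-0.3],[0,0,0],0],
    [[-0.06,-0.49,-0.4],[0,0,0],0],
    [[-0.06,-0.49,-0.4],[0,0,0],0],
    [[-0.06,-0.49,-0.4],[0,0,0],0],
  ],
)

```text
time: 12.0
ee_pos: [0.4673, -0.3183, 0.2435]
orientation: [[-0.975, 0.224, -0.003], [0.224, 0.975, 0.002], [0.003, 0.002, -1.0]]
ft_force: [0.2, 0.8, 0.5]
grip_width: 0.0856
grip_force: 0.0
```

```bash
python3 - <<'E'
from h import *
s=r.read_state(); print(s["time"],s["ee_pos"],s["ft_force"].round(2))
i=vision.camera_info("wrist"); p,d=vision.snapshot("wrist"); cv2.imwrite("pics/w6.png",p)
q=cv2.cvtColor(p,cv2.COLOR_BGR2HSV); m=((q[...,1]<45)&(q[...,2]>170)).astype(np.uint8)
for c in cv2.findContours(m,cv2.RETR_EXTERNAL,cv2.CHAIN_APPROX_NONE)[0]:
    if cv2.contourArea(c)>300 and len(c)>5:
        e=cv2.fitEllipse(c); print(np.round(e[0],1),np.round(e[1],1),onz("wrist",e[0],.018,i)[0].round(4))
E
```

```text
12.0 [ 0.46734838 -0.3183444   0.2435106 ] [0.23 0.79 0.52]
[459.6 320.1] [44.8 47.2] [ 0.5254 -0.2376  0.018 ]
[314.1 264.3] [43.1 46.9] [ 0.4659 -0.3192  0.018 ]
[577.6 237.5] [25.5 37.5] [ 0.4896 -0.1456  0.018 ]
```

Call:
move_arm(
  increments=[
    [[-0.004,-0.004,-0.15],[0,0,0],0],
    [[-0.004,-0.004,-0.24],[0,0,0],0],
    [[-0.004,-0.004,-0.2875],[0,0,0],0.2],
    [[-0.004,-0.004,-0.2875],[0,0,0],0.4],
    [[-0.004,-0.004,-0.2875],[0,0,0],0.6],
    [[-0.004,-0.004,-0.2875],[0,0,0],1],
    [[-0.004,-0.004,-0.2875],[0,0,0],1],
    [[-0.004,-0.004,-0.2875],[0,0,0],1],
    [[-0.004,-0.004,-0.2875],[0,0,0],1],
  ],
)

```text
time: 12.95
ee_pos: [0.4669, -0.3202, 0.1888]
orientation: [[-0.975, 0.224, 0.002], [0.224, 0.975, -0.001], [-0.002, -0.0, -1.0]]
ft_force: [-0.8, 0.7, 8.0]
grip_width: 0.0235
grip_force: 58.4
```

Call:
move_arm(
  increments=[
    [[0,0,0.05],[0,0,0],1],
    [[0,0,0.15],[0,0,0],1],
    [[0,0,0.35],[0,0,0],1],
    [[0,0,0.575],[0,0,0],1],
    [[0,0,0.575],[0,0,0],1],
    [[0,0,0.575],[0,0,0],1],
  ],
)

```text
time: 13.55
ee_pos: [0.4666, -0.3204, 0.3042]
orientation: [[-0.974, 0.225, 0.003], [0.225, 0.974, -0.002], [-0.003, -0.001, -1.0]]
ft_force: [-0.2, 0.9, -0.5]
grip_width: 0.0233
grip_force: 58.9
```

```bash
python3 - <<'E'
from h import *
import pickle
s=r.read_state(); print(s["time"],s["ee_pos"],s["ft_force"].round(2),s["grip_width"])
i=vision.camera_info("wrist"); p,d=vision.snapshot("wrist"); cv2.imwrite("pics/w7.png",p); pickle.dump(i,open("w7.pkl","wb"));np.save("w7.npy",d)
g=cv2.cvtColor(p,cv2.COLOR_BGR2GRAY)
for t in(150,185,215):
  for c in cv2.findContours((g>t).astype(np.uint8),cv2.RETR_LIST,cv2.CHAIN_APPROX_NONE)[0]:
    x,y,w,h=cv2.boundingRect(c)
    if 240<x<400 and 250<y<400 and w<120 and cv2.contourArea(c)>80:
        e=cv2.fitEllipse(c); print(t,(x,y,w,h),np.round(e[0],1),np.round(e[1],1),round(e[2]),onz("wrist",e[0],s["ee_pos"][2]-.1888+.018,i)[0].round(4), d[int(e[0][1]),int(e[0][0])])
E
```

```text
13.55 [ 0.46655967 -0.32041547  0.30418881] [-0.2   0.87 -0.51] 0.023329971415721653
150 (303, 310, 29, 14) [317.1 312.6] [19.6 25.7] 92 [ 0.4665 -0.3205  0.1334] 0.29604474
150 (279, 283, 78, 125) [317.1 354.3] [ 71.5 144.4] 180 [ 0.4883 -0.3255  0.1334] 0.30838794
185 (302, 309, 31, 16) [317.2 313.1] [19.9 27.1] 90 [ 0.4668 -0.3205  0.1334] 0.29578152
185 (279, 284, 78, 124) [317.2 354.3] [ 70.6 143.5] 180 [ 0.4883 -0.3255  0.1334] 0.30838794
215 (302, 305, 32, 20) [317.1 311.5] [24.1 28.5] 93 [ 0.466  -0.3203  0.1334] 0.296723
215 (280, 284, 76, 123) [317.6 358.6] [ 63.1 153.2] 1 [ 0.4909 -0.3258  0.1334] 0.31050646
```

```bash
python3 - <<'E'
from h import *
import pickle
i=pickle.load(open("w7.pkl","rb")); d=np.load("w7.npy"); p=cv2.imread("pics/w7.png"); g=cv2.cvtColor(p,cv2.COLOR_BGR2GRAY)
v,u=np.mgrid[284:345,285:350]; uv=np.c_[u.ravel(),v.ravel()]
o,D=ray("wrist",uv,i); a=-(D@np.array(i["rotation"]))[:,2]; z=d[uv[:,1],uv[:,0]]; P=o+D*(z/a)[:,None]
c=np.array([.4666,-.3204]); rr=np.hypot(*(P[:,:2]-c).T)
k=(abs(P[:,2]-.1334)<.012)&(rr<.0145)&(rr>.007)&(g[uv[:,1],uv[:,0]]>150)
Q=P[k]; 
for _ in range(5):
    A=np.c_[Q[:,:2]-c,np.ones(len(Q))]; s=np.linalg.lstsq(A,Q[:,2],rcond=None)[0]; e=Q[:,2]-A@s; Q=Q[abs(e)<2*e.std()+1e-4]
print(len(Q),"slopes",s,"deg",np.degrees(np.arctan(np.hypot(*s[:2]))),e.std())
b=(g>185)[284:350,270:360].astype(int)
for row in b[::2]: print("".join(".#"[x] for x in row))
E
```

```text
1687 slopes [-0.00045078 -0.00131917  0.13241623] deg 0.07987401671068352 0.0005053698346494819
#############################..........##################..........#######################
##########################........###########################.........####################
########################.....####################################......###################
#######################...###########################################....#################
####................#...###############################################...#...............
###....................#################################################..................
###..................#####################################################................
##..................#######################################################...............
##..................#######################################################...............
#...................#######################################################...............
....................#######################################################...............
...
[... 1298 characters left out ...]
##############################################.................
.....................#####################################################................
########.............#####################################################.............###
.#######.............#####################################################.............###
...#####.............#####################################################.............###
....#####............#####################################################.............###
.....###............#######################################################............###
....................#######################################################...............
```

The washer is held level. Carry it above the spindle tip.

Call:
move_arm(
  increments=[
    [[0.05,0.2,0],[0,0,0],1],
    [[0.05,0.4,0],[0,0,0],1],
    [[0.05,0.6,0],[0,0,0],1],
    [[0.05,0.8,0],[0,0,0],1],
    [[0.05,1,0],[0,0,0],1],
  ],
)

```text
time: 14.1
ee_pos: [0.476, -0.1187, 0.301]
orientation: [[-0.974, 0.225, -0.002], [0.225, 0.974, 0.0], [0.002, -0.0, -1.0]]
ft_force: [0.3, 0.4, -0.6]
grip_width: 0.0235
grip_force: 59.0
```

Call:
move_arm(
  increments=[
    [[0.05,0.2,0],[0,0,0],1],
    [[0.05,0.4,0],[0,0,0],1],
    [[0.05,0.6,0],[0,0,0],1],
    [[0.05,0.8,0],[0,0,0],1],
    [[0.05,1,0],[0,0,0],1],
  ],
)

```text
time: 14.6
ee_pos: [0.486, 0.0813, 0.301]
orientation: [[-0.975, 0.224, -0.002], [0.224, 0.975, -0.001], [0.002, -0.001, -1.0]]
ft_force: [0.9, -0.2, -0.4]
grip_width: 0.0239
grip_force: 59.0
```

Call:
move_arm(
  increments=[
    [[0.05,0.2,0],[0,0,0],1],
    [[0.055,0.4,0],[0,0,0],1],
    [[0.055,0.5,0],[0,0,0],1],
    [[0.055,0.5,0],[0,0,0],1],
    [[0.055,0.5,0],[0,0,0],1],
  ],
)

```text
time: 15.1
ee_pos: [0.4971, 0.1796, 0.3011]
orientation: [[-0.975, 0.223, -0.002], [0.223, 0.975, -0.001], [0.002, -0.002, -1.0]]
ft_force: [-0.7, 0.9, 0.3]
grip_width: 0.0236
grip_force: 59.0
```

```bash
python3 - <<'E'
from h import *
import pickle
s=r.read_state(); print(s["time"],s["ee_pos"],s["ft_force"].round(2),s["grip_width"])
i=vision.camera_info("wrist"); p,d=vision.snapshot("wrist"); cv2.imwrite("pics/w8.png",p); pickle.dump(i,open("w8.pkl","wb"))
g=cv2.cvtColor(p,cv2.COLOR_BGR2GRAY)
b=(g>215)[225:335,275:360].astype(int)
for j,row in enumerate(b[::2]): print(225+2*j,"".join(".#"[x] for x in row))
E
```

```text
15.1 [0.49705578 0.17956999 0.30109189] [-0.72  0.94  0.33] 0.02362233671712235
225 #.........................###########...........##############....................##.
227 #..........................####.....................########.......................##
229 ......................................###########...................................#
231 ...............................#...................#................................#
233 ............................#.........................##.............................
235 .....................................................................................
237 .......................##..................................#.........................
239 .....................##......................................#.......................
241 ..............................................................#......................
243 .....................................................................................
245 .....................................................................................
247 ..........................
[... 3229 characters left out ...]
.################.....................################................
321 ................##################.................##################................
323 ................#########################....########################................
325 .................###################################################.................
327 ...................###############################################...................
329 ......................#########################################......................
331 ........................####################################.........................
333 ...........................###############################...........................
```

```bash
python3 - <<'E'
from h import *
import pickle
i=pickle.load(open("w8.pkl","rb"))
for n,c,z in(("washer",(317.3,310.9),.129),("tip",(317.7,276.),.0905),("sleeve",(317,268.7),.075)): print(n,onz("wrist",c,z,i)[0].round(4))
E
```

```text
washer [0.4961 0.1797 0.129 ]
tip [0.4968 0.1797 0.0905]
sleeve [0.499  0.1788 0.075 ]
```

Call:
move_arm(
  increments=[
    [[0.004,0,-0.05],[0,0,0],1],
    [[0.004,0,-0.1],[0,0,0],1],
    [[0.004,0,-0.14],[0,0,0],1],
    [[0.004,0,-0.155],[0,0,0],1],
    [[0.004,0,-0.165],[0,0,0],1],
    [[0.004,0,-0.175],[0,0,0],1],
    [[0.004,0,-0.185],[0,0,0],1],
    [[0.004,0,-0.1925],[0,0,0],1],
    [[0.004,0,-0.1925],[0,0,0],1],
  ],
)

```text
time: 16.05
ee_pos: [0.4983, 0.1798, 0.2637]
orientation: [[-0.975, 0.224, 0.0], [0.224, 0.975, 0.0], [-0.0, 0.0, -1.0]]
ft_force: [-0.7, 0.2, -0.7]
grip_width: 0.0234
grip_force: 59.0
```

Call:
move_arm(
  increments=[
    [[0,0,-0.01],[0,0,0],1],
    [[0,0,-0.018],[0,0,0],1],
    [[0.002,-0.001,-0.025],[0,0,0],1],
    [[0.004,-0.003,-0.032],[0,0,0],1],
    [[0.006,-0.004,-0.04],[0,0,0],1],
    [[0.006,-0.004,-0.045],[0,0,0],1],
    [[0.006,-0.004,-0.045],[0,0,0],1],
  ],
)

```text
time: 16.75
ee_pos: [0.4995, 0.1789, 0.2545]
orientation: [[-0.975, 0.224, -0.0], [0.224, 0.975, -0.0], [0.0, -0.0, -1.0]]
ft_force: [-0.7, 0.9, -1.3]
grip_width: 0.0234
grip_force: 58.9
```

Call:
move_arm(
  increments=[
    [[0,0,-0.005],[0,0,0],1],
    [[0,0,-0.01],[0,0,0],1],
    [[0,0,-0.015],[0,0,0],1],
    [[0,0,-0.015],[0,0,0],1],
  ],
)

```text
time: 17.15
ee_pos: [0.4995, 0.1789, 0.2517]
orientation: [[-0.975, 0.224, -0.0], [0.224, 0.975, -0.0], [-0.0, -0.0, -1.0]]
ft_force: [-1.6, -0.4, 3.0]
grip_width: 0.0234
grip_force: 59.5
```

Contact came at the expected sleeve-top height, so I'll release the washer and check.

Call:
move_arm(
  increments=[
    [[0,0,-0.002],[0,0,0],0.8],
    [[0,0,-0.002],[0,0,0],0.5],
    [[0,0,-0.002],[0,0,0],0.2],
    [[0,0,-0.002],[0,0,0],0],
    [[0,0,-0.002],[0,0,0],0],
    [[0,0,0.1],[0,0,0],0],
    [[0,0,0.25],[0,0,0],0],
    [[0,0,0.35],[0,0,0],0],
    [[0,0,0.35],[0,0,0],0],
    [[0,0,0.35],[0,0,0],0],
  ],
)

```text
time: 18.15
ee_pos: [0.4995, 0.1789, 0.3218]
orientation: [[-0.975, 0.224, 0.001], [0.224, 0.975, 0.0], [-0.001, 0.001, -1.0]]
ft_force: [0.7, 0.3, -0.0]
grip_width: 0.0856
grip_force: 0.0
```

```bash
python3 - <<'E'
from h import *
import pickle
s=r.read_state(); print(s["time"],s["ee_pos"],s["ft_force"].round(2),s["grip_width"])
i=vision.camera_info("wrist"); p,d=vision.snapshot("wrist"); cv2.imwrite("pics/w9.png",p); pickle.dump(i,open("w9.pkl","wb"));np.save("w9.npy",d)
g=cv2.cvtColor(p,cv2.COLOR_BGR2GRAY)
b=(g>200)[200:280,270:365].astype(int)
for j,row in enumerate(b[::2]): print(200+2*j,"".join(".#"[x] for x in row))
E
```

```text
18.15 [0.49949314 0.17891994 0.32184742] [ 0.66  0.27 -0.04] 0.085607642426669
200 ...............##..........................................................###.................
202 .............##..............................................................##................
204 ...........##...............................###................................##..............
206 ..........##.......................#######################......................##.............
208 .........##...................#################################..................##............
210 ........##....................####################################................##...........
212 .......##......................###########.######################..................##..........
214 ......##........................####....................#######.....................##.........
216 ......#................................######....####................................##........
218 ......#...........................###.................###.............................#........
220 .................
[... 2278 characters left out ...]

266 ...............................################################................................
268 .................................############################..................................
270 ....................................######################.....................................
272 ...........................................########............................................
274 ...............................................................................................
276 ...............................................................................................
278 ...............................................................................................
```

Call:
move_arm(
  increments=[
    [[0.1,-0.25,0],[0,0,0.1],0],
    [[0.2,-0.5,0],[0,0,0.2],0],
    [[0.2,-0.75,0],[0,0,0.3],0],
    [[0.2,-1,0],[0,0,0.4],0],
    [[0.2,-1,0],[0,0,0.4],0],
  ],
)

```text
time: 18.7
ee_pos: [0.5388, -0.0281, 0.3204]
orientation: [[-1.0, 0.024, -0.003], [0.024, 1.0, -0.003], [0.003, -0.003, -1.0]]
ft_force: [0.3, -0.2, 0.5]
grip_width: 0.0856
grip_force: 0.0
```

Call:
move_arm(
  increments=[
    [[0.24,-0.25,0],[0,0,0.1],0],
    [[0.24,-0.5,0],[0,0,0.23],0],
    [[0.24,-0.71,-0.1],[0,0,0.23],0],
    [[0.24,-0.71,-0.15],[0,0,0.23],0],
    [[0.24,-0.71,-0.15],[0,0,0.23],0],
  ],
)

```text
time: 19.2
ee_pos: [0.5864, -0.165, 0.2887]
orientation: [[-0.995, -0.099, -0.005], [-0.099, 0.995, 0.001], [0.005, 0.001, -1.0]]
ft_force: [-0.5, 1.4, 0.1]
grip_width: 0.0851
grip_force: 0.0
```

```bash
python3 - <<'E'
from h import *
import pickle
j=pickle.load(open("w9.pkl","rb")); print("washer",onz("wrist",(317,252),.081,j)[0].round(4),"tip",onz("wrist",(317.5,256),.0905,j)[0].round(4))
s=r.read_state(); print(s["time"],s["ee_pos"],np.degrees(np.arctan2(s["orientation"][1][0],s["orientation"][0][0])),s["qpos"].round(2))
i=vision.camera_info("wrist"); p,d=vision.snapshot("wrist"); cv2.imwrite("pics/w10.png",p)
q=cv2.cvtColor(p,cv2.COLOR_BGR2HSV); m=((q[...,1]<60)&(q[...,2]>150)).astype(np.uint8)
for c in cv2.findContours(m,cv2.RETR_EXTERNAL,cv2.CHAIN_APPROX_NONE)[0]:
    (x,y),(w,h),a=cv2.minAreaRect(c)
    if cv2.contourArea(c)>80 and 200<x<450 and y<400:
        vx,vy,_,_=cv2.fitLine(c,cv2.DIST_L2,0,.01,.01).ravel(); e=onz("wrist",[(x,y),(x+20*vx,y+20*vy)],.074,i); v=e[1]-e[0]
        print((round(x),round(y)),(round(w),round(h)),e[0].round(4),np.degrees(np.arctan2(v[1],v[0])))
E
```

```text
washer [0.4976 0.1796 0.081 ] tip [0.4966 0.1801 0.0905]
19.2 [ 0.58641405 -0.16499088  0.28871392] -174.304250374305 [ 0.22  0.61 -0.06  1.96  0.07  0.58  1.79]
(368, 388) (7, 80) [ 0.6637 -0.1239  0.074 ] 150.17089219719128
(318, 276) (68, 11) [ 0.5872 -0.1642  0.074 ] 6.6563547899891
(210, 150) (67, 65) [ 0.5244 -0.2249  0.074 ] 177.99905724297201
(353, 91) (41, 39) [ 0.4894 -0.1568  0.074 ] 89.11199533964493
```

Call:
move_arm(
  increments=[
    [[0.004,0.004,-0.15],[0,0,0.03],0],
    [[0.004,0.004,-0.3],[0,0,0.03],0],
    [[0.004,0.004,-0.38],[0,0,0.03],0],
    [[0.004,0.004,-0.42],[0,0,0.03],0],
    [[0.004,0.004,-0.42],[0,0,0.03],0.3],
    [[0.004,0.004,-0.42],[0,0,0.03],1],
    [[0.004,0.004,-0.42],[0,0,0.03],1],
    [[0.004,0.004,-0.42],[0,0,0.03],1],
    [[0.004,0.004,-0.42],[0,0,0.03],1],
  ],
)

```text
time: 20.15
ee_pos: [0.5888, -0.1621, 0.209]
orientation: [[-0.993, -0.119, 0.002], [-0.119, 0.993, -0.0], [-0.002, -0.0, -1.0]]
ft_force: [-0.8, 1.2, 6.5]
grip_width: 0.0435
grip_force: 61.4
```

Call:
move_arm(
  increments=[
    [[0,0,0.1],[0,0,0],1],
    [[0,0,0.3],[0,0,0],1],
    [[0,0,0.5],[0,0,0],1],
    [[-0.1,0.2,0.55],[0,0,0.2],1],
    [[-0.2,0.4,0.55],[0,0,0.4],1],
    [[-0.2,0.6,0.55],[0,0,0.6],1],
    [[-0.2,0.8,0.55],[0,0,0.8],1],
    [[-0.2,0.85,0.55],[0,0,0.9],1],
    [[-0.2,0.85,0.55],[0,0,0.9],1],
  ],
)

```text
time: 21.05
ee_pos: [0.5483, 0.0094, 0.3181]
orientation: [[-0.829, -0.56, 0.001], [-0.56, 0.829, 0.001], [-0.001, 0.0, -1.0]]
ft_force: [0.6, -1.5, -1.4]
grip_width: 0.0434
grip_force: 61.3
```

Call:
move_arm(
  increments=[
    [[-0.1,0.2,0],[0,0,0.2],1],
    [[-0.2,0.4,0],[0,0,0.4],1],
    [[-0.24,0.6,0],[0,0,0.6],1],
    [[-0.24,0.8,0],[0,0,0.8],1],
    [[-0.24,0.85,0],[0,0,0.9],1],
    [[-0.24,0.85,0],[0,0,0.9],1],
    [[-0.24,0.85,0],[0,0,0.9],1],
  ],
)

```text
time: 21.75
ee_pos: [0.5008, 0.1755, 0.3175]
orientation: [[-0.492, -0.871, -0.001], [-0.871, 0.492, -0.002], [0.002, -0.0, -1.0]]
ft_force: [0.1, 0.1, -0.8]
grip_width: 0.0435
grip_force: 61.5
```

```bash
python3 - <<'E'
from h import *
s=r.read_state(); T=np.array(s["ee_pos"]); print(s["time"],T,np.degrees(np.arctan2(s["orientation"][1][0],s["orientation"][0][0]))%360,s["qpos"].round(2),s["ft_force"].round(2),s["grip_width"])
i=vision.camera_info("wrist"); p,d=vision.snapshot("wrist"); cv2.imwrite("pics/w11.png",p)
q=cv2.cvtColor(p,cv2.COLOR_BGR2HSV); m=((q[...,1]<60)&(q[...,2]>150)).astype(np.uint8)
for c in cv2.findContours(m,cv2.RETR_EXTERNAL,cv2.CHAIN_APPROX_NONE)[0]:
    (x,y),(w,h),a=cv2.minAreaRect(c)
    if cv2.contourArea(c)>80 and 250<x<390 and 200<y<420:
        vx,vy,_,_=cv2.fitLine(c,cv2.DIST_L2,0,.01,.01).ravel(); e=onz("wrist",[(x,y),(x+20*vx,y+20*vy)],T[2]-.135,i); v=e[1]-e[0]
        print((round(x),round(y)),(round(w),round(h)),e[0].round(4),np.degrees(np.arctan2(v[1],v[0]))%180)
sc,_=vision.snapshot("scene"); tp,_=vision.snapshot("top")
o=np.zeros((480,800,3),np.uint8); o[:,:400]=cv2.resize(p[160:400,220:420],(400,480),interpolation=cv2.INTER_CUBIC); o[:,400:]=cv2.resize(sc[110:230,360:460],(400,480),interpolation=cv2.INTER_CUBIC)
cv2.imwrite("pics/c11.png",o)
E
```

```text
21.75 [0.50076983 0.17549194 0.31746022] 240.55011538250085 [-0.23  0.51 -0.3   2.11  0.28  0.56  1.9 ] [ 0.05  0.08 -0.76] 0.04347975313805857
(317, 358) (20, 94) [0.4994 0.1724 0.1825] 60.61068513271564
(321, 213) (46, 85) [0.4734 0.1287 0.1825] 152.1628012741185
```

```bash
python3 - <<'E'
from h import *
import pickle
def fit(img,i,z,lab):
    g=cv2.cvtColor(img,cv2.COLOR_BGR2GRAY); v,u=np.nonzero(g>150); P=onz("wrist",np.c_[u,v],z,i)[:,:2]
    c=np.array([.4985,.1785]); R=.029
    rr=np.hypot(*(P-c).T); Q=P[(rr>.026)&(rr<.037)]
    for _ in range(8):
        A=np.c_[2*Q,np.ones(len(Q))]; s=np.linalg.lstsq(A,(Q**2).sum(1),rcond=None)[0]; c=s[:2]; R=np.sqrt(s[2]+c@c); e=np.hypot(*(Q-c).T)-R; Q=Q[abs(e)<max(2*e.std(),4e-4)]
    a=np.degrees(np.arctan2(*(Q-c).T[::-1])); print(lab,z,c.round(4),R.round(4),len(Q),e.std().round(5),np.histogram(a,12,(-180,180))[0])
for n in(1,5,9):
    for z in (.032,): fit(cv2.imread(f"pics/w{n}.png"),pickle.load(open(f"w{n}.pkl","rb")),z,n)
i=vision.camera_info("wrist"); p=cv2.imread("pics/w11.png"); fit(p,i,.032,11)
g=cv2.cvtColor(p,cv2.COLOR_BGR2GRAY)
for j in range(130,420,5): print(j,"".join(" .:*#"[min(4,x//50)] for x in g[j,250:390:2]))
E
```

```text
1 0.032 [0.4964 0.1787] 0.0296 429 0.00061 [63 55 32  0 11 58 23  0 11 51 62 63]
5 0.032 [0.4963 0.1789] 0.0295 429 0.00061 [60 52 23  0 15 60 21  0 17 53 61 67]
9 0.032 [0.4971 0.1787] 0.0301 481 0.00066 [65 58 22  0 27 66 43  0 15 58 62 65]
11 0.032 [0.4977 0.1773] 0.0297 772 0.00177 [ 87  96 108 121 107 114   0   0   0  29  45  65]
130 :::::**##########:.:::::::::::::::::::::::::::::::::::::::::::::::::::
135 ########*:.::::::::::::::::::::::::::::::::::::::::::::::.::::::::::::
140 *:.:::****::*:::::::::::::::::::::::::::::::::::::::::::::.:::::::::::
145 :****:*:*::::::::::::::::::::::::::::::::::::::::::::::::::.::::::::::
150 :::::::::::::::::::::::::::::::::::::::::::::::::::::::::::.::::::::::
155 ::::::::::::::::::::::::::::::::::::::::::::::::::::::::::::.:::::::::
160 ::::::::::::::::::::::::::::::::::::::::::::::::::::::::::::::::::::::
165 :::::::::::::::::::::::::::::::::::::::::::::::::::::::::::::.::::::::
170 ::::::::::::::::::::::::::::::::::::::::::::::::::::::::::::::.:::::::
175 ::::::::::::::::::::::::::::::::::::::::::::::::::::::::::::::.:::::::
180 :::::::::
[... 2886 characters left out ...]
::::::::::::::::::..**:..
375 .:*:.::::::::::::::::::::::::*########*::::::::::::::::::::::::.:*:...
380 .***..:::::::::::::::::::::::*########*:::::::::::::::::::::::..**:...
385 ..**:.:::::::::::::::::::::::*########*:::::::::::::::::::::::..**:...
390 ..*###:::::::::::::::::::::::*########*::::::::::::::::::::::..::.....
395 ...####*.::::::::::::::::::::*########*:::::::::::::::::::::::::......
400 ...:#####..:::::::::::::::::::########*:::::::::::::::::::::::::......
405 ....*##**:..::.....:::::::::::*######*:::::::::::::::::::::::::.......
410 .......::....::.....::.....::.::::::::.::::::::::::::::**######*......
415 ............................:...........:::.:.........................
```

```bash
python3 - <<'E'
from h import *
import pickle
from scipy.optimize import least_squares
i=vision.camera_info("wrist"); s=r.read_state(); T=s["ee_pos"]; print(T)
for z in(.1825,.180,.185):
    e=onz("wrist",[(317,311.5),(317.5,407.5)],z,i); print("ridge",z,e.mean(0).round(4),np.linalg.norm(e[1]-e[0]).round(4))
def arc(img,i,z,u0,u1,v0,v1):
    g=cv2.cvtColor(img,cv2.COLOR_BGR2GRAY); q=[]
    for u in range(u0,u1):
        k=np.nonzero(g[v0:v1,u]>150)[0]
        if len(k): q.append((u,v0+k[0]))
    P=onz("wrist",q,z,i)[:,:2]
    f=lambda x:np.hypot(P[:,0]-x[0],P[:,1]-x[1])-.030
    o=least_squares(f,[.498,.178],loss="soft_l1",f_scale=3e-4); print(z,o.x.round(4),np.abs(o.fun).mean())
for z in(.034,.028,.024):
    arc(cv2.imread("pics/w11.png"),i,z,290,358,185,225)
    arc(cv2.imread("pics/w1.png"),pickle.load(open("w1.pkl","rb")),z,290,364,180,215)
    arc(cv2.imread("pics/w9.png"),pickle.load(open("w9.pkl","rb")),z,280,354,175,206)
E
```

```text
[0.50069926 0.17564522 0.31757519]
ridge 0.1825 [0.5007 0.1751 0.1825] 0.0428
ridge 0.18 [0.5016 0.1768 0.18  ] 0.0438
ridge 0.185 [0.4997 0.1734 0.185 ] 0.0417
0.034 [0.4972 0.1752] 0.00019295329959744602
0.034 [0.4958 0.1788] 0.00018389558554687013
0.034 [0.4958 0.179 ] 0.00017757778598540772
0.028 [0.4976 0.1762] 0.0002483414025200117
0.028 [0.4968 0.1787] 0.0002049048282197513
0.028 [0.4968 0.1788] 0.00018882660890741116
0.024 [0.4978 0.1769] 0.0002932132004375603
0.024 [0.4974 0.1787] 0.00023703084652138015
0.024 [0.4974 0.1786] 0.00021804324742814914
```

Using both yaws to cancel the camera bias puts the tap axis at ≈ (0.4988, 0.1782). Align and descend over the stack.

Call:
move_arm(
  increments=[
    [[-0.008,0.0155,0],[0,0,0],1],
    [[-0.008,0.0155,-0.08],[0,0,0],1],
    [[-0.008,0.0155,-0.13],[0,0,0],1],
    [[-0.008,0.0155,-0.17],[0,0,0],1],
    [[-0.008,0.0155,-0.21],[0,0,0],1],
    [[-0.008,0.0155,-0.24],[0,0,0],1],
    [[-0.008,0.0155,-0.27],[0,0,0],1],
    [[-0.008,0.0155,-0.3],[0,0,0],1],
    [[-0.008,0.0155,-0.325],[0,0,0],1],
    [[-0.008,0.0155,-0.325],[0,0,0],1],
  ],
)

```text
time: 22.9
ee_pos: [0.4986, 0.1808, 0.2521]
orientation: [[-0.487, -0.873, -0.001], [-0.873, 0.487, -0.0], [0.001, 0.001, -1.0]]
ft_force: [0.8, 0.0, -1.0]
grip_width: 0.0431
grip_force: 61.5
```

Call:
move_arm(
  increments=[
    [[0.0025,-0.01,0],[0,0,0],1],
    [[0.0025,-0.01,-0.01],[0,0,0],1],
    [[0.0025,-0.01,-0.02],[0,0,0],1],
    [[0.0025,-0.01,-0.02],[0,0,0],1],
  ],
)

```text
time: 23.3
ee_pos: [0.4992, 0.1788, 0.2486]
orientation: [[-0.487, -0.873, 0.0], [-0.873, 0.487, 0.0], [-0.0, 0.0, -1.0]]
ft_force: [-1.2, -0.5, -1.0]
grip_width: 0.0434
grip_force: 61.5
```

Call:
move_arm(
  increments=[
    [[0,0,-0.008],[0,0,0],1],
    [[0,0,-0.016],[0,0,0],1],
    [[0,0,-0.024],[0,0,0],1],
    [[0,0,-0.032],[0,0,0],1],
    [[0,0,-0.04],[0,0,0],1],
    [[0,0,-0.04],[0,0,0],1],
  ],
)

```text
time: 23.9
ee_pos: [0.4992, 0.1788, 0.2404]
orientation: [[-0.487, -0.873, -0.0], [-0.873, 0.487, -0.0], [0.0, 0.0, -1.0]]
ft_force: [-1.0, 0.3, -0.9]
grip_width: 0.0433
grip_force: 61.5
```

Call:
move_arm(
  increments=[
    [[0,0,-0.007],[0,0,0],1],
    [[0,0,-0.014],[0,0,0],1],
    [[0,0,-0.021],[0,0,0],1],
    [[0,0,-0.028],[0,0,0],1],
    [[0,0,-0.032],[0,0,0],1],
    [[0,0,-0.032],[0,0,0],1],
  ],
)

```text
time: 24.5
ee_pos: [0.4993, 0.1789, 0.2346]
orientation: [[-0.487, -0.873, 0.001], [-0.873, 0.487, 0.0], [-0.0, -0.0, -1.0]]
ft_force: [-0.1, -0.2, 8.0]
grip_width: 0.0438
grip_force: 62.2
```

Call:
move_arm(
  increments=[
    [[0,0,-0.005],[0,0,0],1],
    [[0,0,-0.01],[0,0,0],1],
    [[0,0,-0.01],[0,0,0],1],
  ],
)

```text
time: 24.8
ee_pos: [0.4993, 0.1789, 0.2328]
orientation: [[-0.487, -0.873, 0.001], [-0.873, 0.487, 0.0], [-0.0, -0.001, -1.0]]
ft_force: [-0.9, -1.0, 10.1]
grip_width: 0.0433
grip_force: 62.5
```

Call:
move_arm(
  increments=[
    [[0,0,-0.0025],[0,0,0],1],
    [[0,0,-0.0025],[0,0,-0.1],1],
    [[0,0,-0.0025],[0,0,-0.25],1],
    [[0,0,-0.0025],[0,0,-0.4],1],
    [[0,0,-0.0025],[0,0,-0.55],1],
    [[0,0,-0.0025],[0,0,-0.7],1],
    [[0,0,-0.0025],[0,0,-0.85],1],
    [[0,0,-0.0025],[0,0,-1],1],
    [[0,0,-0.0025],[0,0,-1],1],
  ],
)

```text
time: 25.7
ee_pos: [0.4995, 0.1789, 0.2325]
orientation: [[-0.86, -0.51, 0.001], [-0.51, 0.86, 0.0], [-0.001, -0.001, -1.0]]
ft_force: [-1.3, -0.7, 10.9]
grip_width: 0.0434
grip_force: 62.8
```

```bash
python3 - <<'E'
from h import *
s=r.read_state(); print(s["time"],s["ee_pos"],np.degrees(np.arctan2(s["orientation"][1][0],s["orientation"][0][0]))%360,s["qpos"].round(2),s["ft_force"].round(2),s["ft_torque"].round(2))
E
```

```text
25.7 [0.49950798 0.17889159 0.23248125] 210.6817086478395 [-0.39  0.64 -0.09  2.17  0.16  0.34  1.5 ] [-1.26 -0.74 10.89] [-0.24  0.17 -0.03]
```

Call:
move_arm(
  increments=[
    [[0,0,0],[0,0,-0.15],1],
    [[0,0,0],[0,0,-0.3],1],
    [[0,0,0],[0,0,-0.45],1],
    [[0,0,0],[0,0,-0.6],1],
    [[0,0,0],[0,0,-0.75],1],
    [[0,0,0],[0,0,-0.9],1],
    [[0,0,0],[0,0,-1],1],
    [[0,0,0],[0,0,-1],1],
  ],
)

```text
time: 26.5
ee_pos: [0.4993, 0.1787, 0.2324]
orientation: [[-1.0, -0.013, 0.001], [-0.013, 1.0, -0.0], [-0.001, -0.0, -1.0]]
ft_force: [-0.2, -2.3, 11.0]
grip_width: 0.0437
grip_force: 62.8
```

Call:
move_arm(
  increments=[
    [[0,0,0],[0,0,-0.12],1],
    [[0,0,0],[0,0,-0.24],1],
    [[0,0,0],[0,0,-0.36],1],
    [[0,0,0],[0,0,-0.45],1],
    [[0,0,0],[0,0,-0.5],1],
    [[0,0,0],[0,0,-0.5],1],
    [[0,0,0],[0,0,-0.5],1],
  ],
)

```text
time: 27.2
ee_pos: [0.4993, 0.1786, 0.2324]
orientation: [[-0.97, 0.245, 0.001], [0.245, 0.97, 0.0], [-0.001, 0.0, -1.0]]
ft_force: [-2.2, -2.2, 10.6]
grip_width: 0.0435
grip_force: 62.8
```

```bash
python3 - <<'E'
from h import *
s=r.read_state(); print(s["time"],s["ee_pos"],np.degrees(np.arctan2(s["orientation"][1][0],s["orientation"][0][0]))%360,s["ft_force"].round(2),s["ft_torque"].round(2))
E
```

```text
27.2 [0.499321   0.17861038 0.23240503] 165.826450276202 [-2.17 -2.23 10.59] [-0.39  0.29  0.02]
```

Call:
move_arm(
  increments=[
    [[0,0,0.004],[0,0,0],1],
    [[0,0,0.008],[0,0,0],1],
    [[0,0,0.012],[0,0,0],1],
    [[0,0,0.016],[0,0,0],1],
    [[0,0,0.016],[0,0,0],1],
  ],
)

```text
time: 27.7
ee_pos: [0.4993, 0.1787, 0.235]
orientation: [[-0.97, 0.245, 0.0], [0.245, 0.97, -0.0], [-0.0, -0.0, -1.0]]
ft_force: [0.5, -1.3, 2.9]
grip_width: 0.0436
grip_force: 63.4
```

The force dropped below the spring's own force, so the bayonet is holding. Release and retreat.

Call:
move_arm(
  increments=[
    [[0,0,0.002],[0,0,0],0.4],
    [[0,0,0.002],[0,0,0],0.2],
    [[0,0,0.002],[0,0,0],0],
    [[0,0,0.002],[0,0,0],0],
    [[0,0,0.002],[0,0,0],0],
    [[0,0,0.1],[0,0,0],0],
    [[0,0,0.3],[0,0,0],0],
    [[0,0,0.5],[0,0,0],0],
    [[0,0,0.6],[0,0,0],0],
    [[0,0,0.6],[0,0,0],0],
  ],
)

```text
time: 28.7
ee_pos: [0.4998, 0.1789, 0.3579]
orientation: [[-0.97, 0.245, 0.005], [0.245, 0.97, 0.002], [-0.004, 0.004, -1.0]]
ft_force: [0.1, 0.4, 0.4]
grip_width: 0.0853
grip_force: 0.0
```

```bash
python3 - <<'E'
from h import *
s=r.read_state(); print(s["time"],s["ee_pos"],s["ft_force"].round(2),s["grip_width"])
i=vision.camera_info("wrist"); p,d=vision.snapshot("wrist"); sc,ds=vision.snapshot("scene"); cv2.imwrite("pics/w12.png",p)
q=cv2.cvtColor(p,cv2.COLOR_BGR2HSV); m=((q[...,1]<60)&(q[...,2]>150)).astype(np.uint8)
for c in cv2.findContours(m,cv2.RETR_EXTERNAL,cv2.CHAIN_APPROX_NONE)[0]:
    (x,y),(w,h),a=cv2.minAreaRect(c)
    if cv2.contourArea(c)>80 and 250<x<640 and 180<y<320:
        vx,vy,_,_=cv2.fitLine(c,cv2.DIST_L2,0,.01,.01).ravel(); e=onz("wrist",[(x,y),(x+15*vx,y+15*vy)],.1,i); v=e[1]-e[0]
        print((round(x),round(y)),(round(w),round(h)),e[0].round(4),np.degrees(np.arctan2(v[1],v[0]))%180)
o,D=ray("wrist",[(u,v) for u in range(300,335,3) for v in range(245,265,3)],i); uv=[(u,v) for u in range(300,335,3) for v in range(245,265,3)]
z=np.array([d[v,u] for u,v in uv]); a=-(D@np.array(i["rotation"]))[:,2]; print("knob top z median",np.median((o+D*(z/a)[:,None])[:,2]))
o=np.zeros((480,800,3),np.uint8); o[:,:400]=cv2.resize(p[140:380,260:460],(400,480)); o[:,400:]=cv2.resize(sc[120:240,385:485],(400,480),interpolation=cv2.INTER_CUBIC)
cv2.imwrite("pics/c12.png",o)
E
```

```text
28.7 [0.49979876 0.17893551 0.35788932] [0.13 0.41 0.38] 0.085295939327669
(459, 316) (20, 11) [0.5814 0.2686 0.1   ] 55.91522102615114
(457, 310) (6, 25) [0.575  0.2668 0.1   ] 75.57737387921308
(583, 240) (6, 50) [0.549  0.3832 0.1   ] 165.1815529518362
(475, 242) (9, 56) [0.5251 0.2857 0.1   ] 165.3504176508955
(314, 241) (58, 9) [0.4974 0.1789 0.1   ] 165.6961427436357
(531, 223) (6, 35) [0.5226 0.3318 0.1   ] 165.56116975964582
(424, 223) (7, 38) [0.5028 0.2508 0.1   ] 166.03178872565164
(523, 209) (28, 65) [0.5103 0.3261 0.1   ] 143.8680512531834
(428, 203) (35, 71) [0.4901 0.2559 0.1   ] 128.40242821223774
(318, 199) (75, 46) [0.4712 0.1876 0.1   ] 62.701622474334954
knob top z median 0.0994631027362563
```

View pics/c12.png

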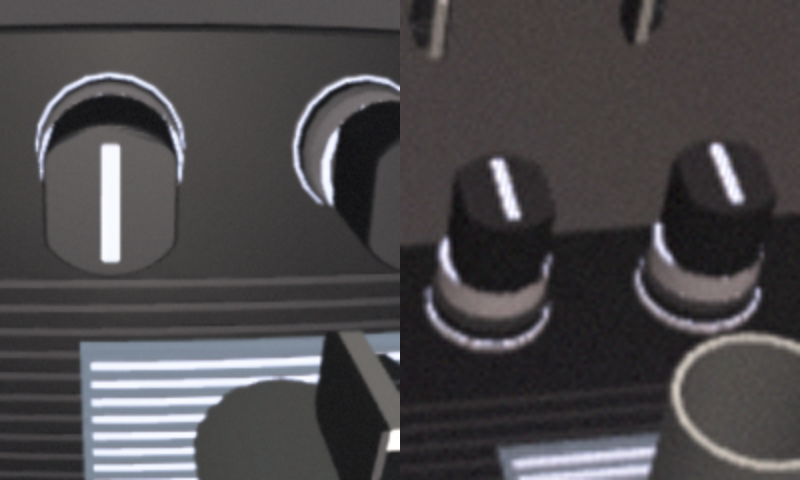

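The picture shows the knob upright on the tap. Its ridge is at 165.7°, parallel to the neighbouring knobs at 165.3°. Its top is at z = 0.0995 m, which matches the held height (0.038 + 0.062). The arm is clear, so I'm handing in.

```bash
python3 -c "
from plant import r
print(r.sign_off())"
```

```text
the job is handed in; nothing more can be done
None
```

The tap is back together and handed in at about 29 s: sleeve, washer, then knob, which sits at its held height in line with the lugs; the arm is clear of everything and never handled the bystanders.

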